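Slide the roller bracket home and snap its toggle clamp shut

TASK

With the fingertips, push the roller bracket along its slideway until its foot is fully home against the end stop. Then push the black clamp lever over past centre so that it snaps shut with its nose pressing down on the bracket's foot. Only push: the bracket must never be lifted or tipped, and nothing else standing on the bench may be moved.

Things in the scene. Friction and masses are not known exactly. Their poses are not given: they have to be found in the camera images.
- fixture: Dark steel plate, fixed; spans local x -80..+50, y -105..+95, 12 mm thick; origin at bench height under the slideway's centre line; yaw within 20 degrees. Slideway along local y between two steel rails (10 mm wide, tops 22 mm above the bench, 53 mm apart inside). Its +y end is closed by the end stop, a block 74 x 18 mm, top 42 mm above the bench. The clamp stands at local x -53, y +40.
- stop_face (a point): On the fixture: foot of the end stop's face that looks down the slideway (local -y), on the slideway's centre line, 12 mm above the bench at the plate's surface. Axes as the fixture's.
- bracket: Loose aluminium roller bracket, 0.2-0.45 kg. Foot 50 (x) x 60 (y) x 14 mm, sliding on the plate, 1.5 mm play each side. At its -y end a heel 26 mm wide, 34 mm tall over the underside, end face flush with the foot's. On the +x half an upright with a white roller, 42 mm diameter, top 63 mm over the underside. Origin: centre of the underside. Starts 60-105 mm short of the stop, axes as the fixture's.
- push_face (a point): On the bracket: point on the heel's flat end face (facing local -y, away from the stop) 20 mm above the underside, 32 mm above the bench: push here along local +y. Friction only, a few newtons. Axes as the bracket's.
- lead_face (a point): On the bracket: bottom centre of the foot's leading (+y) face, which comes to rest on the stop face; home, it coincides with point stop_face.
- clamp (a joint): Clamp lever angle, rad. 0 = open (start): handle leans 0.61 from upright towards fixture -x (the robot), nose up. 0.61 = handle upright, toggle centre: short of it a spring throws the lever back to 0, past it on to shut. Limit 1.22; shut on the bracket's foot it rests at about 1.17. Starting it takes about 4 N sideways at the handle's end.
- clamp_tip (a point): Centre of the black ball (18 mm) ending the clamp handle, a black rod 12 mm thick; 65 mm from the pivot. Open: 37 mm to the fixture's -x side of the pivot, 95 mm above the bench; upright: 107 mm above the bench. Push it level along fixture +x.
- clamp_pivot (a point): On the fixture: pivot of the clamp lever, 42 mm above the bench, at fixture x = -53, y = +40 mm. The hinge axis runs along fixture y. The two cheeks that carry it reach 52 mm above the bench.
- clamp_pad (a point): Underside of the rubber pad (10 mm diameter) under the end of the clamp's nose, a steel arm 46 x 12 mm, one piece with the handle. Open, the nose stands nearly upright, its end about 85 mm above the bench; shut, it lies level and the pad presses on the foot's top, 26 mm above the bench, with about 5 N.
- spare_roller: Bystander: loose white roller disc, 42 mm diameter, 16 mm high with its brass hub, lying 105 to 130 mm beyond the slideway. Origin: centre of its underside.
- collar: Bystander: brass collar, 32 mm diameter, 14 mm high, beyond the slideway. Origin: centre of its underside.
- oil_bottle: Bystander: small amber bottle, 34 mm diameter, 75 mm high, on the robot's side of the fixture near the slideway's open end. Origin: centre of its underside.
- screwdriver: Bystander: screwdriver 150 mm long lying on the bench to the left of the fixture. Origin near its middle, handle towards its -x.
- cup: Bystander: white cup, 64 mm diameter, 70 mm high, to the side of the fixture. Origin: centre of its underside.
- jar: Bystander: closed glass jar, 56 mm diameter, 60 mm high, to the side of the fixture. Origin: centre of its underside.
- spool: Bystander: turned steel spool, 56 mm diameter, 40 mm high, to the side of the fixture. Origin: centre of its underside.

How it is judged:
By the outcome, as a careful person would: the job done as asked, in the order asked, and still so for the second after the job is handed in, with the robot touching nothing.
It also fails if it takes over 42 s, if anything falls off the work surface, if the arm or the gripper's body presses on something with over 40 N, if the wrist force passes 120 N, or if a joint passes its speed limit or range.

ROBOT

A 6-joint arm with a two-finger parallel gripper is mounted at the origin on the work surface. World frame = base frame: x ahead of the robot, y to its left, z up, the work surface at z = 0. Lengths are in m, angles in rad, forces in N, time in s.
With the tool pointing down it reaches from about 0.375 to 0.825 m from the base axis. Payload 5.5 kg.
Tool frame: the origin (TCP) lies at the very end of the fingers, on their centre line; the grasp point (between the pads) lies 19 mm behind it; x points along the fingers, z is the direction in which the jaws open and shut, and the axes are right-handed (so a half turn about x gives the same grasp; the last joint's range is limited). The gripper opens to 85 mm and grips with 20 to 120 N. Pads are 22 mm wide; open, the fingers measure 114 mm over their backs; the gripper's body (76 mm by 85 mm) begins 54 mm behind the grasp point. The pads swing forward as they close: fully open they stand 13 mm farther back than shut.
Start: joints at [1.294, 0.314, -0.047, 1.21, 0, 1.571], TCP at [0.164, 0.577, 0.231] pointing down, gripper open.
Joint ranges: [-2.67, 2.67], [-0.69, 1.73], [-1.03, 1.25], [-2.08, 2.16], [-1.42, 1.45], [-3.14, 3.14]. Speed limits (rad/s): [2.39, 2.39, 3.01, 3.14, 3.14, 3.14].

INTERFACE

Orientations are given as a 3x3 rotation matrix whose columns are the frame's x, y, z axes.
In Python, from workcell import robot gives the robot as it stands.
- The arm moves only by the tool jog_arm, never from a script. Its argument "series" is a list of rows, each an object of numbers: "x", "y", "z": the shift along the tool's x, y, z in cm; "spin": the turn about the tool's x in rad. In form: [{"x": .., "y": .., "z": .., "spin": ..}, ...]. A call has 1 to 5 rows; each row is the pose to reach, as a shift and turn from the pose measured when the call began, along the tool's axes at that moment; what a row does not reach only later rows make up. A row lasts 1/12 s, in which the tool goes at most 41.7 mm and 7.16 degrees, less where a joint would pass 70% of its speed; a pose out of reach is approached as far as the arm can. A call with a gripper value outside its range is refused whole. "gripper" is the finger opening in cm, from 0 to 8.54, set as the call begins (left out, the last holds). The fingers move at their own pace and stop on an object; the grip force is fixed at half the most. Time passes only in rows, so rows that repeat a pose let the fingers close. It gives the time, the measured TCP pose, the force and the opening at its end, in the units of the state.
- robot.observe(): the state, without advancing time (a new reading comes with each control period).
- robot.capture(name): name is "scene" or "top" or "wrist"; returns a dict with "pixels" (420x560x3 uint8, blue, green, red), "K" (3x3 intrinsics, pixels), "R" (3x3) and "t" (3): a world point X has camera coordinates R X + t; the wrist camera has in their place "mount" (4x4, takes a point from camera to tool coordinates, whose origin is the TCP and whose axes are the tool frame's). Camera axes: x right, y down, z forward; pixel columns grow to the right and rows downward; lengths in m; the calibration is good to about 2 mm. A picture is of the moment at which its call begins: read the wrist's pose just before it. There is no depth.
- robot.hand_in(): hands the job in, once; it reports no verdict.
Trained networks look in a picture, given as the dict that the camera call returned (one of the last four; its "shot" number tells which), for a name from the list of things; names that differ only in an ending like _2 or _b are one class to them, and where a whole thing is asked for, a point or a joint stands for the part that bears it (a point fixed in the world has none). Each returns a list of dicts, best first, with "conf" (0 to 1); they miss things now and then, are a little off and sometimes report something else, mostly with a low value. They report only what shows in the picture. A call takes as long as a camera call.
- robot.cut_out(picture, target): "region" (420x560 bool, what is visible of it).
- robot.place_of(picture, target): "xyz" ([x, y, z] in m, in the coordinates of the camera as it stood for that picture, good to about 4 mm: a listed point, or the origin of a listed thing).
The state is a dict: "time": time; "joints": joint angles; "qd": joint speeds; "tau": joint torques, N m; "position": TCP position; "tool_rot": TCP orientation; "ft_force": force on the tool from outside, world axes, zero at the start; "ft_torque": the same for the moment, N m; "gripper_width": opening from 0.0 (shut) to 1.0 (fully open).
Only numpy, scipy, OpenCV 4.12 (cv2) and the standard library are available. Lean on these libraries where they do the work, as an engineer would, in place of code of your own. Each camera call takes 0.05 s, during which the arm holds its last target.

## Working session

There is one attempt and no reset: what is moved stays moved. The work goes in short steps, Python scripts to look and compute and a tool call to move; the robot and the scene stay as the last step left them, time stands still between calls to the robot, and variables do not carry over. Pictures are saved under pics/ and viewed, and the job is handed in when it is done.

Besides the shell and the picture viewer there is one more tool, called after "Emit:" as name(argument=value, ...) on one line, values as JSON. jog_arm: Moves the arm, as the interface text tells. Its arguments: {"type":"object","properties":{"series":{"type":"array","items":{"type":"object","properties":{"x":{"type":"number"},"y":{"type":"number"},"z":{"type":"number"},"spin":{"type":"number"}}}},"gripper":{"type":"number"}},"required":["series"]}

```bash
mkdir -p pics; ls; cat > h.py <<'E'
from workcell import robot
import numpy as np, cv2
def w(p,X): return p["R"].T@(np.array(X)-p["t"])
E
python3 - <<'E'
from h import *
s=robot.observe(); print(s["time"],s["position"],s["tool_rot"],s["gripper_width"])
for n in ("scene","top"):
    p=robot.capture(n); cv2.imwrite(f"pics/{n}0.png",p["pixels"])
    for t in ["fixture","stop_face","bracket","push_face","lead_face","clamp_tip","clamp_pivot","clamp_pad","oil_bottle","cup","jar","spool","spare_roller","collar","screwdriver"]:
        r=robot.place_of(p,t)
        print(n,t,[(np.round(w(p,q["xyz"]),4).tolist(),round(q["conf"],2)) for q in r[:2]])
print(robot.observe()["time"])
E
```

```text
pics
0.0 [0.16382391 0.57660854 0.23045956] [[-4.38540684e-04 -9.61932016e-01  2.73288499e-01]
 [-1.59895143e-03  2.73288850e-01  9.61930688e-01]
 [-9.99998626e-01 -1.51292929e-05 -1.65793085e-03]] 1.001782999829905
scene fixture [([0.6074, 0.015, -0.0005], 0.58), ([0.6215, -0.3986, -0.0006], 0.25)]
scene stop_face [([0.5871, 0.082, 0.0183], 0.95)]
scene bracket [([0.6151, -0.0063, 0.0095], 0.86), ([0.5232, -0.1099, 0.0043], 0.46)]
scene push_face [([0.5749, 0.0499, 0.071], 0.67), ([0.625, -0.0362, 0.0326], 0.58)]
scene lead_face [([0.612, 0.02, 0.0112], 0.75)]
scene clamp_tip [([0.5107, 0.0298, 0.0922], 0.54), ([0.5884, 0.0837, 0.0166], 0.53)]
scene clamp_pivot [([0.5472, 0.0361, 0.0413], 0.95)]
scene clamp_pad [([0.5757, 0.0452, 0.0682], 0.61)]
scene oil_bottle [([0.5241, -0.1105, 0.0004], 0.83)]
scene cup [([0.46, -0.377, 0.0062], 0.72)]
scene jar [([0.6195, -0.398, -0.0026], 0.82)]
scene spool [([0.6743, 0.3623, -0.0006], 0.72), ([0.4688, 0.4069, 0.0015], 0.21)]
scene spare_roller [([0.7079, 0.077, -0.0034], 0.49)]
scene collar [([0.7098, 0.008, -0.0028], 0.48)]
scene screwdriver
[... 270 characters left out ...]
5904, 0.0831, 0.0138], 0.69)]
top lead_face [([0.6101, 0.0177, 0.0085], 0.78), ([0.5876, 0.0814, 0.0152], 0.52)]
top clamp_tip [([0.5132, 0.0238, 0.096], 0.66)]
top clamp_pivot [([0.5465, 0.0375, 0.042], 0.94)]
top clamp_pad [([0.5825, 0.0437, 0.0724], 0.55)]
top oil_bottle [([0.5256, -0.1098, -0.0021], 0.64)]
top cup [([0.4621, -0.3778, -0.0034], 0.79), ([0.6222, -0.3932, 0.002], 0.54)]
top jar [([0.6177, -0.3958, 0.0029], 0.57)]
top spool [([0.6719, 0.3655, -0.0004], 0.67)]
top spare_roller [([0.7016, 0.0795, 0.0044], 0.57), ([0.5123, 0.0265, 0.0925], 0.15)]
top collar [([0.709, 0.0088, 0.0008], 0.46)]
top screwdriver [([0.4716, 0.407, -0.0001], 0.75), ([0.5507, 0.0402, 0.0412], 0.41)]
1.6
```

View pics/scene0.png

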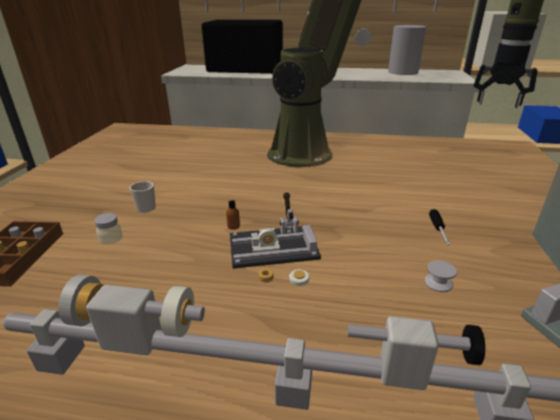

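View pics/top0.png

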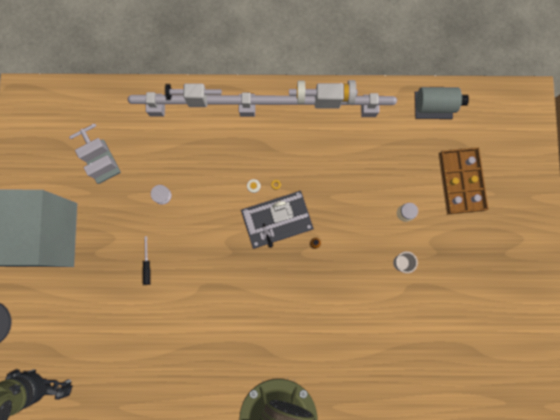

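The scene shows the fixture near px (270,243), with the bracket and its white roller at (266,238) and the open black handle at (287,205). The oil bottle is at (232,215). The top view agrees: fixture at (277,219), bracket at (282,211), handle tip at (268,241). The yaw comes out at about 0.27–0.29. I'll move closer and use the wrist camera.

```bash
cat >> h.py <<'E'
def go(target,ang=None):
    s=robot.observe(); R=np.array(s["tool_rot"]); d=R.T@(np.array(target)-s["position"])*100
    a=np.arctan2(R[1,2],R[0,2]); sp=0 if ang is None else a-ang
    print("t",round(s["time"],2),"pos",np.round(s["position"],4),"zang",round(a,3),"F",np.round(s["ft_force"],1),"row",np.round(d,2),"spin",round(sp,3))
E
python3 - <<'E'
from h import *
go([0.60,-0.06,0.25],0.28)
p=robot.capture("wrist"); print(np.round(p["mount"],3)); cv2.imwrite("pics/w0.png",p["pixels"])
E
```

```text
t 1.6 pos [0.164  0.5772 0.2313] zang 1.294 F [-0.2 -0.2 -0.1] row [ -1.87 -59.36 -49.37] spin 1.014
[[ 0.    -0.3    0.954 -0.141]
 [ 0.001 -0.954 -0.3    0.076]
 [ 1.     0.001 -0.     0.   ]
 [ 0.     0.     0.     1.   ]]
```

View pics/w0.png

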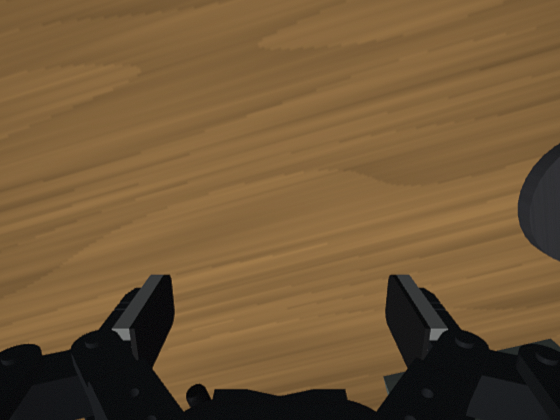

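Emit:
jog_arm(series=[{"x":-1.9,"y":-59.4,"z":-49.4,"spin":1.014},{"x":-1.9,"y":-59.4,"z":-49.4,"spin":1.014},{"x":-1.9,"y":-59.4,"z":-49.4,"spin":1.014},{"x":-1.9,"y":-59.4,"z":-49.4,"spin":1.014},{"x":-1.9,"y":-59.4,"z":-49.4,"spin":1.014}], gripper=0)

```text
time: 2.07
position: [0.2822, 0.4037, 0.2365]
tool_rot: [[0.0, -0.616, 0.788], [0.0, 0.788, 0.616], [-1.0, -0.0, 0.0]]
ft_force: [0.2, -0.1, 0.5]
gripper_width: 0.3
```

```bash
python3 -c "
from h import *
go([0.60,-0.06,0.25],0.28)"
```

```text
t 2.07 pos [0.2822 0.4037 0.2365] zang 0.664 F [ 0.2 -0.1  0.5] row [ -1.35 -56.11  -3.53] spin 0.384
```

Emit:
jog_arm(series=[{"x":-1.4,"y":-56.1,"z":-3.5,"spin":0.384},{"x":-1.4,"y":-56.1,"z":-3.5,"spin":0.384},{"x":-1.4,"y":-56.1,"z":-3.5,"spin":0.384},{"x":-1.4,"y":-56.1,"z":-3.5,"spin":0.384},{"x":-1.4,"y":-56.1,"z":-3.5,"spin":0.384}])

```text
time: 2.48
position: [0.4001, 0.2317, 0.242]
tool_rot: [[0.001, -0.275, 0.961], [0.001, 0.961, 0.275], [-1.0, 0.0, 0.001]]
ft_force: [0.9, 0.5, -0.1]
gripper_width: -0.002
```

```bash
python3 -c "
from h import *
go([0.60,-0.06,0.25],0.28)"
```

```text
t 2.48 pos [0.4001 0.2317 0.242 ] zang 0.279 F [ 0.9  0.5 -0.1] row [ -0.79 -33.55  11.19] spin -0.001
```

Emit:
jog_arm(series=[{"x":-0.8,"y":-33.5,"z":11.2},{"x":-0.8,"y":-33.5,"z":11.2},{"x":-0.8,"y":-33.5,"z":11.2},{"x":-0.8,"y":-33.5,"z":11.2},{"x":-0.8,"y":-33.5,"z":11.2}])

```text
$.series[0]: bad value
```

```bash
python3 -c "
from h import *
go([0.60,-0.06,0.25],0.28)"
```

```text
t 2.48 pos [0.4001 0.2317 0.242 ] zang 0.279 F [ 0.9  0.5 -0.1] row [ -0.79 -33.55  11.19] spin -0.001
```

Emit:
jog_arm(series=[{"x":-0.8,"y":-33.5,"z":11.2,"spin":0},{"x":-0.8,"y":-33.5,"z":11.2,"spin":0},{"x":-0.8,"y":-33.5,"z":11.2,"spin":0},{"x":-0.8,"y":-33.5,"z":11.2,"spin":0},{"x":-0.8,"y":-33.5,"z":11.2,"spin":0}])

```text
time: 2.9
position: [0.5179, 0.0596, 0.2469]
tool_rot: [[0.002, -0.275, 0.961], [0.001, 0.961, 0.275], [-1.0, 0.0, 0.002]]
ft_force: [0.4, 0.8, 0.0]
gripper_width: -0.004
```

```bash
python3 -c "
from h import *
go([0.60,-0.06,0.25],0.28)"
```

```text
t 2.9 pos [0.5179 0.0596 0.2469] zang 0.279 F [0.4 0.8 0. ] row [ -0.3  -13.76   4.61] spin -0.001
```

Emit:
jog_arm(series=[{"x":-0.3,"y":-13.8,"z":4.6,"spin":0},{"x":-0.3,"y":-13.8,"z":4.6,"spin":0},{"x":-0.3,"y":-13.8,"z":4.6,"spin":0},{"x":-0.3,"y":-13.8,"z":4.6,"spin":0},{"x":-0.3,"y":-13.8,"z":4.6,"spin":0}])

```text
time: 3.32
position: [0.6023, -0.0647, 0.2494]
tool_rot: [[0.003, -0.27, 0.963], [-0.001, 0.963, 0.27], [-1.0, -0.001, 0.003]]
ft_force: [0.1, 0.2, 0.3]
gripper_width: -0.002
```

```bash
cat >> h.py <<'E'
def wr(name,targets):
    s=robot.observe(); p=robot.capture("wrist"); cv2.imwrite("pics/"+name,p["pixels"])
    R=np.array(s["tool_rot"]); M=np.array(p["mount"])
    for t in targets:
        r=robot.place_of(p,t)
        print(t,[(np.round(R@(M[:3,:3]@np.array(q["xyz"])+M[:3,3])+s["position"],4).tolist(),round(q["conf"],2)) for q in r[:2]])
    return p,s
E
python3 - <<'E'
from h import *
p,s=wr("w1.png",["fixture","stop_face","bracket","push_face","lead_face","clamp_tip","clamp_pivot","clamp_pad"])
go([0.60,-0.06,0.25],0.28)
E
```

```text
fixture [([0.6112, 0.0135, 0.0033], 0.91)]
stop_face [([0.5887, 0.0766, 0.0154], 0.74)]
bracket [([0.6184, -0.0092, 0.0102], 0.6)]
push_face [([0.6274, -0.0359, 0.0313], 0.81)]
lead_face [([0.609, 0.0178, 0.0104], 0.87), ([0.4659, -0.3781, -0.0036], 0.22)]
clamp_tip [([0.5151, 0.0245, 0.0958], 0.84), ([0.5799, 0.0451, 0.0749], 0.65)]
clamp_pivot [([0.5505, 0.0364, 0.043], 0.95)]
clamp_pad [([0.5789, 0.0431, 0.0744], 0.8)]
t 3.77 pos [ 0.5997 -0.0595  0.2503] zang 0.28 F [-0.7 -0.8  0. ] row [ 0.03 -0.06  0.01] spin 0.0
```

View pics/w1.png

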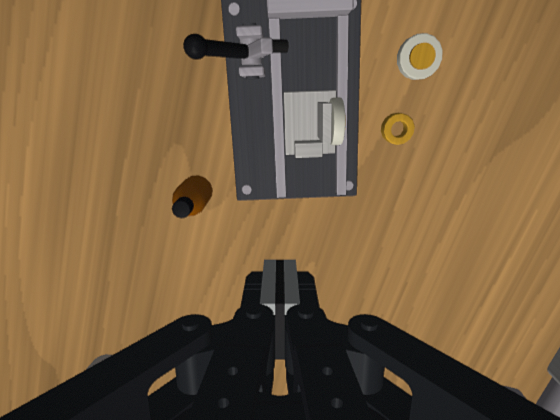

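The wrist view shows the plate's front corners at (238,199) and (357,195), the left rail from (272,20) to (281,196) and the right rail near (347,20)–(342,194). The heel face is at about (308,157), the ball at (195,46) and the bottle at (190,200). I'll get the yaw from the edges.

```bash
python3 - <<'E'
from h import *
im=cv2.imread("pics/w1.png"); c=im[0:215,170:450]; cv2.imwrite("pics/w1c.png",cv2.resize(c,None,fx=2.8,fy=2.8,interpolation=cv2.INTER_CUBIC))
p=robot.capture("wrist"); print(p["K"])
E
```

```text
[[366.33042047   0.         279.4166358 ]
 [  0.         366.33042047 208.19213255]
 [  0.           0.           1.        ]]
```

View pics/w1c.png

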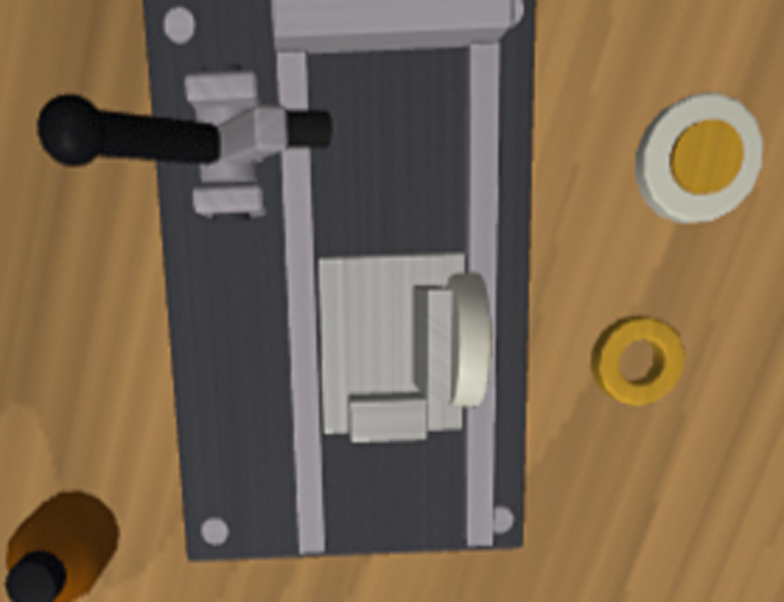

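```bash
python3 - <<'E'
from h import *
s=robot.observe(); p=robot.capture("wrist")
print("diff",np.abs(p["pixels"].astype(int)-cv2.imread("pics/w1.png")).mean(),s["position"])
R=np.array(s["tool_rot"]);M=p["mount"];K=p["K"]
def bp(u,v,z):
    u=u/2.8+170;v=v/2.8
    d=R@M[:3,:3]@np.linalg.inv(K)@[u,v,1]; o=R@M[:3,3]+s["position"]
    return o+d*(z-o[2])/d[2]
def ang(a,b): d=b-a; return np.arctan2(d[1],d[0])
c1,c2=bp(189,559,.012),bp(522,547,.012); print("plate",c1,c2,np.linalg.norm(c2-c1),ang(c1,c2))
for q in [((325,552),(305,52)),((468,547),(470,45)),((299,552),(278,52)),((493,545),(499,43))]:
    a,b=bp(*q[0],.022),bp(*q[1],.022); print("rail",a,b,ang(a,b)-np.pi/2)
a,b=bp(350,441,.046),bp(427,441,.046); print("heel?",a,b,ang(a,b),np.linalg.norm(b-a))
E
```

```text
diff 5.153424036281179 [ 0.5998442  -0.05957609  0.25029753]
plate [ 0.56694661 -0.10354696  0.012     ] [ 0.68861227 -0.06357079  0.012     ] 0.12806492945442702 0.3174609749648733
rail [ 0.61550626 -0.0837326   0.022     ] [0.56167484 0.07628599 0.022     ] 0.3245145848086384
rail [ 0.66632594 -0.06709823  0.022     ] [0.61251879 0.093086   0.022     ] 0.32406586688651706
rail [ 0.60615563 -0.08642167  0.022     ] [0.55324952 0.07385499 0.022     ] 0.3188309163193268
rail [ 0.6750539  -0.06378199  0.022     ] [0.62136424 0.09624541 0.022     ] 0.3237019219792625
heel? [ 0.61027379 -0.03758428  0.046     ] [ 0.6353274  -0.03037341  0.046     ] 0.28024299657234497 0.02607067417509526
```

```bash
python3 - <<'E'
from h import *
p,s=wr("w2.png",["fixture","stop_face","push_face","lead_face","clamp_tip","clamp_pivot"])
print(s["position"])
cv2.imwrite("pics/w2c.png",cv2.resize(p["pixels"][0:215,170:450],None,fx=2.8,fy=2.8,interpolation=cv2.INTER_CUBIC))
E
```

```text
fixture [([0.6123, 0.0146, -0.001], 0.83), ([0.6158, -0.0105, 0.0123], 0.64)]
stop_face [([0.5894, 0.0783, 0.0161], 0.77)]
push_face []
lead_face [([0.6091, 0.0181, 0.0091], 0.85), ([0.5895, 0.0751, 0.0148], 0.27)]
clamp_tip []
clamp_pivot [([0.5507, 0.0378, 0.0444], 0.98)]
[ 0.59988381 -0.05972462  0.25022823]
```

View pics/w2c.png

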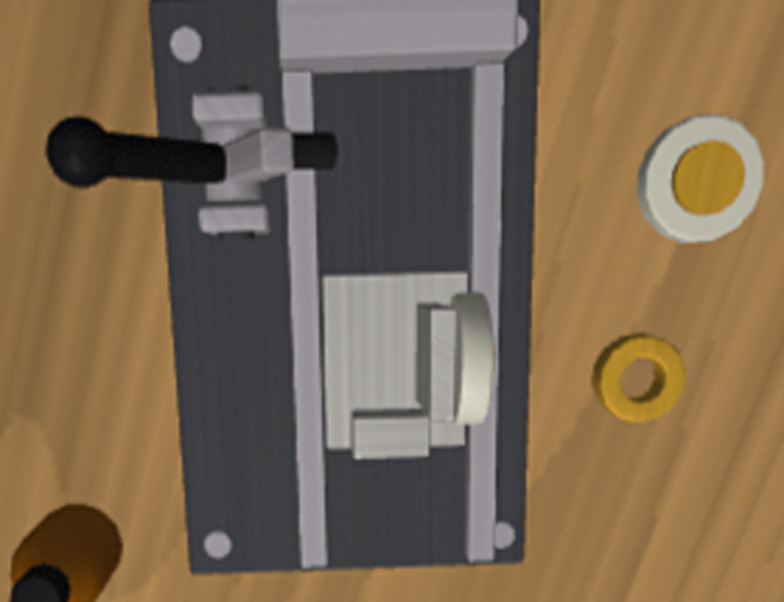

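```bash
python3 - <<'E'
from h import *
s=robot.observe(); p=robot.capture("wrist")
R=np.array(s["tool_rot"]);M=p["mount"];K=p["K"]
def bp(u,v,z):
    u=u/2.8+170;v=v/2.8
    d=R@M[:3,:3]@np.linalg.inv(K)@[u,v,1]; o=R@M[:3,3]+s["position"]
    return o+d*(z-o[2])/d[2]
def ang(a,b): d=b-a; return np.arctan2(d[1],d[0])
c1,c2=bp(191,573,.012),bp(524,560,.012); print("plate",c1,c2,np.linalg.norm(c2-c1),ang(c1,c2))
for q in [((326,566),(311,70)),((469,560),(473,66)),((301,567),(284,70)),((494,559),(503,63))]:
    a,b=bp(*q[0],.022),bp(*q[1],.022); print("rail",a,b,ang(a,b)-np.pi/2)
yaw=0.305
X=np.array([np.cos(yaw),np.sin(yaw),0]);Y=np.array([-np.sin(yaw),np.cos(yaw),0])
O=(c1+c2)/2+X*.015+Y*.105; O[2]=0; print("O",O)
def L(x,y,z=0): return O+X*x+Y*y+[0,0,z]
def inv(P): d=np.array(P)-O; return np.round([d@X*1e3,d@Y*1e3],1)
print("pivot",L(-.053,.04),"tip",L(-.09,.04)," ball",inv(bp(79,151,.095)),"heel",inv(bp(353,460,.046)),inv(bp(429,457,.046)),"pivot det",inv([.5507,.0378,0]),"stop det",inv([.5894,.0783,0]),"lead",inv([.6091,.0181,0]),"tipdet",inv([.5151,.0245,0]),"heel det",inv([.6274,-.0359,0]))
print("stop top edge",inv(bp(283,70,.042)),inv(bp(512,60,.042)),"bottle",inv([.525,-.11,0]))
E
```

```text
plate [ 0.56912598 -0.10950367  0.012     ] [ 0.69110039 -0.06914204  0.012     ] 0.12847886191587463 0.31956117791415106
rail [ 0.61745567 -0.08964462  0.022     ] [0.56532031 0.07088411 0.022     ] 0.31402639555540013
rail [ 0.66833253 -0.07263859  0.022     ] [0.61572196 0.08658026 0.022     ] 0.3191346891813658
rail [ 0.60853904 -0.09260487  0.022     ] [0.55685875 0.06845516 0.022     ] 0.31049734251194794
rail [ 0.67721658 -0.06968918  0.022     ] [0.62482604 0.09011303 0.022     ] 0.3168039505166358
O [0.61289011 0.01533548 0.        ]
pivot [0.55032449 0.03757382 0.        ] tip [0.51503216 0.02646297 0.        ]  ball [-91.9  37.6] heel [-17.6 -57. ] [  8.3 -56.7] pivot det [-52.6  40.1] stop det [-3.5 67.1] lead [-2.8  3.8] tipdet [-90.5  38.1] heel det [ -1.5 -53.2]
stop top edge [-37.5  64.3] [33.  65.3] bottle [-121.5  -93.2]
```

```bash
cat >> h.py <<'E'
yaw=0.316
X=np.array([np.cos(yaw),np.sin(yaw),0]);Y=np.array([-np.sin(yaw),np.cos(yaw),0]);O=np.array([.6115,.0149,0])
def L(x,y,z=0): return O+(X*x+Y*y)/1e3+np.array([0,0,z/1e3])
def inv(P): d=np.array(P)-O; return np.round([d@X*1e3,d@Y*1e3,d[2]*1e3],1)
E
python3 - <<'E'
from h import *
print(inv(robot.observe()["position"]))
go(L(-3,-95,80),yaw); go(L(-3,-95,27),yaw)
E
```

```text
[-34.3 -68.1 250. ]
t 4.27 pos [ 0.6001 -0.0605  0.25  ] zang 0.279 F [ 0.  -0.3 -0.5] row [17.   -2.58  3.19] spin -0.037
t 4.27 pos [ 0.6001 -0.0605  0.25  ] zang 0.279 F [ 0.  -0.3 -0.5] row [22.3  -2.58  3.18] spin -0.037
```

Emit:
jog_arm(series=[{"x":3,"y":-2.6,"z":3.2,"spin":-0.037},{"x":7,"y":-2.6,"z":3.2,"spin":-0.037},{"x":11,"y":-2.6,"z":3.2,"spin":-0.037},{"x":15,"y":-2.6,"z":3.2,"spin":-0.037},{"x":15,"y":-2.6,"z":3.2,"spin":-0.037}])

```text
time: 4.68
position: [0.6321, -0.076, 0.0912]
tool_rot: [[-0.012, -0.31, 0.951], [0.003, 0.951, 0.31], [-1.0, 0.006, -0.01]]
ft_force: [-2.8, 0.8, -1.6]
gripper_width: -0.001
```

```bash
python3 - <<'E'
from h import *
p,s=wr("w3.png",["push_face","stop_face"])
print(inv(s["position"]))
go(L(-3,-95,27),yaw)
E
```

```text
push_face [([0.628, -0.0401, 0.0372], 0.74)]
stop_face [([0.5202, -0.1059, -0.001], 0.4)]
[ -8.6 -92.8  91.2]
t 4.83 pos [ 0.6388 -0.0766  0.1015] zang 0.316 F [ 0.2 -0.9  0.9] row [ 7.45  0.05 -0.07] spin -0.0
```

View pics/w3.png

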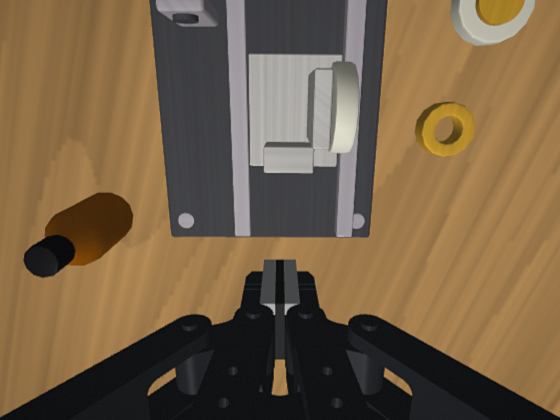

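Fingers are in line with the heel (heel centre about px (289,158), and the arm was still settling 5 mm left when the picture was taken). Descending gently.

Emit:
jog_arm(series=[{"x":2.5,"y":0,"z":-0.1,"spin":0},{"x":5,"y":0,"z":-0.1,"spin":0},{"x":6.5,"y":0,"z":-0.1,"spin":0},{"x":7.2,"y":0,"z":-0.1,"spin":0},{"x":7.4,"y":0,"z":-0.1,"spin":0}])

```text
time: 5.25
position: [0.6395, -0.077, 0.0293]
tool_rot: [[0.005, -0.31, 0.951], [0.001, 0.951, 0.31], [-1.0, -0.001, 0.005]]
ft_force: [-0.4, -0.4, 0.2]
gripper_width: 0.0
```

```bash
python3 - <<'E'
from h import *
p,s=wr("w4.png",["push_face"])
print(inv(s["position"]),inv(robot.observe()["position"]))
go(L(-3,-68,27),yaw)
E
```

```text
push_face [([0.6293, -0.0374, 0.0316], 0.63)]
[ -1.9 -96.   29.3] [ -1.7 -96.2  29.8]
t 5.35 pos [ 0.6398 -0.077   0.0298] zang 0.316 F [ 0.3  0.5 -0.1] row [ 0.27  2.82 -0.13] spin -0.0
```

View pics/w4.png

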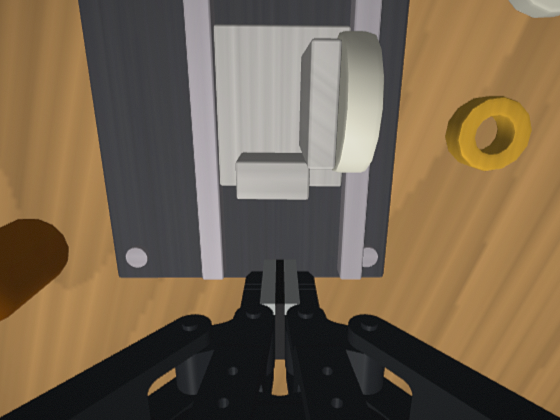

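The tips are at column 280 and the heel spans 237–308, so its centre is about 3 mm left. I'll shift left a little and move up to it.

Emit:
jog_arm(series=[{"x":0.3,"y":0.5,"z":-0.2,"spin":0},{"x":0.3,"y":1.1,"z":-0.25,"spin":0},{"x":0.3,"y":1.7,"z":-0.25,"spin":0},{"x":0.3,"y":2.2,"z":-0.25,"spin":0},{"x":0.3,"y":2.6,"z":-0.25,"spin":0}])

```text
time: 5.77
position: [0.6292, -0.0522, 0.0271]
tool_rot: [[0.006, -0.311, 0.95], [0.001, 0.95, 0.311], [-1.0, -0.001, 0.006]]
ft_force: [0.3, 0.2, 0.3]
gripper_width: -0.0
```

Emit:
jog_arm(series=[{"x":0,"y":0.3,"z":0,"spin":0},{"x":0,"y":0.6,"z":0,"spin":0},{"x":0,"y":0.9,"z":0,"spin":0},{"x":0,"y":1.2,"z":0,"spin":0},{"x":0,"y":1.5,"z":0,"spin":0}])

```text
time: 6.18
position: [0.6248, -0.0381, 0.0272]
tool_rot: [[0.006, -0.311, 0.951], [-0.0, 0.951, 0.311], [-1.0, -0.002, 0.006]]
ft_force: [0.7, -3.3, 0.8]
gripper_width: -0.001
```

```bash
python3 - <<'E'
from h import *
p,s=wr("w5.png",["push_face"])
print(inv(s["position"]),inv(robot.observe()["position"]))
go(L(-4,-8,27),yaw)
E
```

```text
push_face [([0.6235, -0.0278, 0.0324], 0.66)]
[ -3.8 -54.5  27.2] [ -3.8 -53.9  27.2]
t 6.28 pos [ 0.6246 -0.0375  0.0272] zang 0.316 F [ 0.  -1.6 -0.3] row [ 0.01  4.59 -0.01] spin 0.0
```

View pics/w5.png

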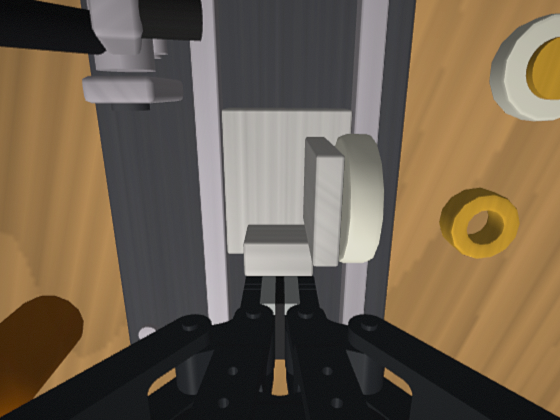

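In contact at about 3 N, and the heel is centred over the tips at (278,255). Pushing on.

Emit:
jog_arm(series=[{"x":0,"y":0.4,"z":0,"spin":0},{"x":0,"y":0.8,"z":0,"spin":0},{"x":0,"y":1.2,"z":0,"spin":0},{"x":0,"y":1.6,"z":0,"spin":0},{"x":0,"y":2.0,"z":0,"spin":0}])

```text
time: 6.7
position: [0.6183, -0.0182, 0.0272]
tool_rot: [[0.006, -0.311, 0.95], [0.001, 0.95, 0.311], [-1.0, -0.001, 0.006]]
ft_force: [0.0, -2.9, 0.4]
gripper_width: 0.002
```

Emit:
jog_arm(series=[{"x":0,"y":0.4,"z":0,"spin":0},{"x":0,"y":0.8,"z":0,"spin":0},{"x":0,"y":1.2,"z":0,"spin":0},{"x":0,"y":1.6,"z":0,"spin":0},{"x":0,"y":2.0,"z":0,"spin":0}])

```text
time: 7.12
position: [0.6119, 0.0012, 0.0272]
tool_rot: [[0.006, -0.311, 0.95], [0.001, 0.95, 0.311], [-1.0, -0.001, 0.006]]
ft_force: [0.7, -2.5, 1.0]
gripper_width: -0.001
```

```bash
python3 - <<'E'
from h import *
p,s=wr("w6.png",["lead_face","stop_face"])
print(inv(s["position"]),inv(robot.observe()["position"]))
go(L(-4,-4,27),yaw)
E
```

```text
lead_face [([0.5914, 0.0703, 0.0092], 0.6)]
stop_face [([0.593, 0.0799, 0.0159], 0.73)]
[ -3.8 -13.1  27.2] [ -4.  -12.4  27.1]
t 7.27 pos [0.6116 0.0018 0.0271] zang 0.317 F [ 0.8 -0.5  0.9] row [ 0.01  0.84 -0.  ] spin 0.001
```

View pics/w6.png

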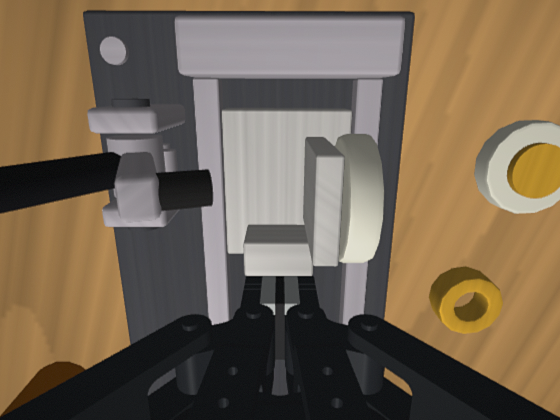

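About 10 mm of plate still shows between the foot's front edge (row 110) and the stop (row 80). Finishing slowly.

Emit:
jog_arm(series=[{"x":0,"y":0.2,"z":0,"spin":0},{"x":0,"y":0.4,"z":0,"spin":0},{"x":0,"y":0.6,"z":0,"spin":0},{"x":0,"y":0.75,"z":0,"spin":0},{"x":0,"y":0.9,"z":0,"spin":0}])

```text
time: 7.68
position: [0.6087, 0.0104, 0.0271]
tool_rot: [[0.006, -0.312, 0.95], [0.002, 0.95, 0.312], [-1.0, 0.0, 0.006]]
ft_force: [1.1, -2.2, 0.6]
gripper_width: -0.001
```

Emit:
jog_arm(series=[{"x":0,"y":0.1,"z":0,"spin":0},{"x":0,"y":0.2,"z":0,"spin":0},{"x":0,"y":0.3,"z":0,"spin":0}])

```text
time: 7.93
position: [0.6084, 0.0123, 0.0272]
tool_rot: [[0.007, -0.311, 0.95], [-0.0, 0.95, 0.312], [-1.0, -0.002, 0.006]]
ft_force: [3.0, -9.2, -0.3]
gripper_width: -0.002
```

```bash
python3 - <<'E'
from h import *
p,s=wr("w7.png",["lead_face"])
print(inv(s["position"]),inv(robot.observe()["position"]),s["ft_force"])
E
```

```text
lead_face [([0.6086, 0.0212, 0.0342], 0.61), ([0.5895, 0.0755, 0.0098], 0.6)]
[-3.8 -1.5 27.2] [-3.8 -1.5 27.2] [ 2.99312105 -9.20195173 -0.27380736]
```

View pics/w7.png

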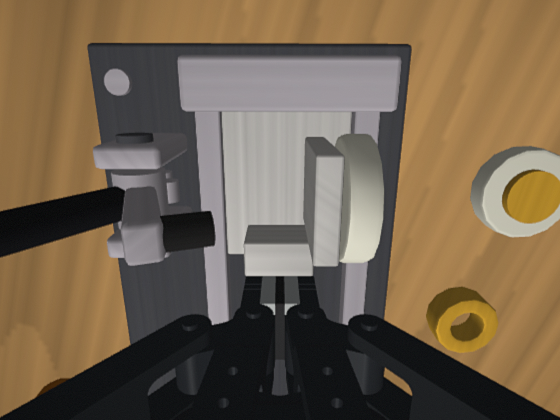

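No gap shows now (foot edge meets the stop at row 110) and the force has risen to about 10 N. One more firm nudge to make sure.

Emit:
jog_arm(series=[{"x":0,"y":0.1,"z":0,"spin":0},{"x":0,"y":0.2,"z":0,"spin":0},{"x":0,"y":0.25,"z":0,"spin":0}])

```text
time: 8.28
position: [0.6084, 0.0124, 0.0275]
tool_rot: [[0.008, -0.31, 0.951], [-0.005, 0.951, 0.31], [-1.0, -0.007, 0.006]]
ft_force: [1.8, -11.4, 0.5]
gripper_width: 0.0
```

```bash
python3 - <<'E'
from h import *
s=robot.observe(); print(inv(s["position"]),s["ft_force"])
E
```

```text
[-3.8 -1.4 27.5] [  1.83323401 -11.36807253   0.4640712 ]
```

The bracket doesn't move under an 11 N push, so it is home. Retreating, then over to the lever.

Emit:
jog_arm(series=[{"x":0,"y":-0.8,"z":0,"spin":0},{"x":0,"y":-2.0,"z":0,"spin":0},{"x":0,"y":-3.5,"z":0,"spin":0},{"x":-2.5,"y":-4.0,"z":0,"spin":0},{"x":-6,"y":-4.0,"z":0,"spin":0}])

```text
time: 8.7
position: [0.6177, -0.0272, 0.0848]
tool_rot: [[0.001, -0.309, 0.951], [-0.004, 0.951, 0.309], [-1.0, -0.005, -0.001]]
ft_force: [0.6, -0.0, 0.1]
gripper_width: 0.0
```

Emit:
jog_arm(series=[{"x":-3,"y":0,"z":0,"spin":0},{"x":-6,"y":0,"z":0,"spin":0},{"x":-9,"y":0,"z":0,"spin":0},{"x":-10,"y":0,"z":0,"spin":0},{"x":-10,"y":0,"z":0,"spin":0}])

```text
time: 9.12
position: [0.62, -0.0276, 0.1883]
tool_rot: [[0.007, -0.308, 0.951], [-0.004, 0.951, 0.308], [-1.0, -0.006, 0.005]]
ft_force: [0.1, -0.9, -0.2]
gripper_width: 0.002
```

```bash
python3 - <<'E'
from h import *
p,s=wr("w8.png",["lead_face","stop_face","push_face","clamp_tip","clamp_pivot"])
print(inv(s["position"]),s["ft_force"])
go(L(-138,38,190),yaw)
E
```

```text
lead_face [([0.5869, 0.0771, 0.012], 0.87)]
stop_face [([0.5898, 0.079, 0.0184], 0.64)]
push_face [([0.6063, 0.0232, 0.0324], 0.95), ([0.6103, 0.0176, 0.0009], 0.34)]
clamp_tip [([0.5126, 0.0229, 0.0902], 0.56)]
clamp_pivot [([0.55, 0.0336, 0.0439], 0.86), ([0.599, 0.0534, 0.0092], 0.29)]
[ -5.2 -43.1 188.3] [ 0.12070921 -0.86833095 -0.22757433]
t 9.42 pos [ 0.6164 -0.0268  0.1828] zang 0.314 F [-0.  -0.2  0.2] row [ -0.7    7.88 -12.99] spin -0.002
```

View pics/w8.png

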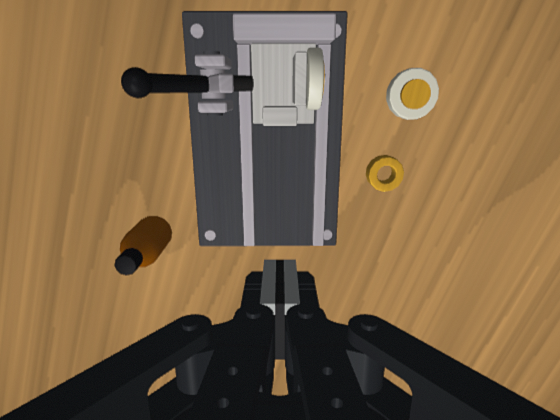

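The bracket is against the stop (foot edge at row 42), and the lever is still open with its ball at (136,82). Moving over to the lever's robot side.

Emit:
jog_arm(series=[{"x":-0.7,"y":2,"z":-3.4,"spin":0},{"x":-0.7,"y":4,"z":-6.8,"spin":0},{"x":-0.7,"y":6,"z":-10.2,"spin":0},{"x":-0.7,"y":7.9,"z":-12.8,"spin":0},{"x":-0.7,"y":7.9,"z":-13,"spin":0}])

```text
time: 9.83
position: [0.4615, 0.0094, 0.1882]
tool_rot: [[-0.009, -0.31, 0.951], [-0.003, 0.951, 0.31], [-1.0, -0.0, -0.01]]
ft_force: [0.1, -0.3, -0.9]
gripper_width: -0.0
```

```bash
python3 - <<'E'
from h import *
for i in range(3): robot.capture("wrist")
s=robot.observe()
print(inv(s["position"]),s["ft_force"])
go(L(-138,39,89),yaw)
E
```

```text
[-137.9   38.1  189.8] [ 0.40403172 -0.03993543  0.35652004]
t 9.98 pos [0.4686 0.0083 0.1898] zang 0.314 F [ 0.4 -0.   0.4] row [10.08  0.12  0.02] spin -0.002
```

Emit:
jog_arm(series=[{"x":3,"y":0.1,"z":0,"spin":0},{"x":6,"y":0.1,"z":0,"spin":0},{"x":8.5,"y":0.1,"z":0,"spin":0},{"x":9.8,"y":0.1,"z":0,"spin":0},{"x":10.1,"y":0.1,"z":0,"spin":0}])

```text
time: 10.4
position: [0.4671, 0.0085, 0.0857]
tool_rot: [[-0.007, -0.309, 0.951], [-0.004, 0.951, 0.308], [-1.0, -0.002, -0.008]]
ft_force: [-0.4, -0.4, 0.1]
gripper_width: -0.0
```

```bash
python3 - <<'E'
from h import *
p=robot.capture("wrist");cv2.imwrite("pics/w9.png",p["pixels"])
p=robot.capture("scene");cv2.imwrite("pics/s9.png",cv2.resize(p["pixels"][150:290,200:360],None,fx=4,fy=4,interpolation=cv2.INTER_CUBIC))
s=robot.observe()
print(inv(s["position"]),s["ft_force"])
go(L(-138,39,89),yaw)
E
```

```text
[-137.9   38.5   88. ] [-0.18869734 -0.8840435   0.13403155]
t 10.5 pos [0.4684 0.0086 0.088 ] zang 0.314 F [-0.2 -0.9  0.1] row [-0.1   0.05 -0.01] spin -0.002
```

View pics/s9.png

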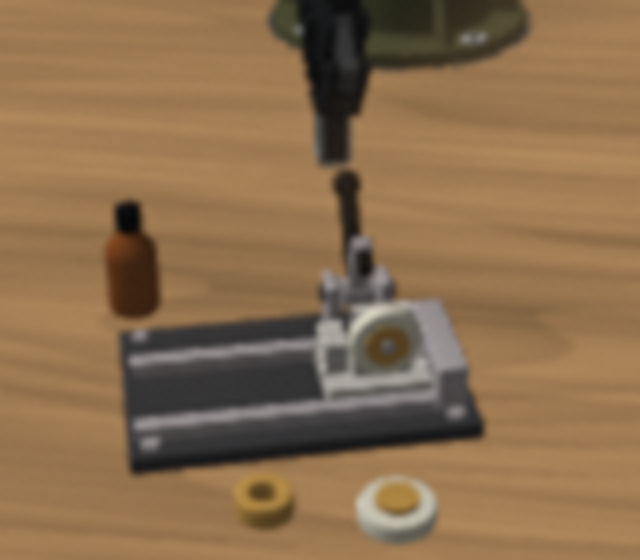

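View pics/w9.png

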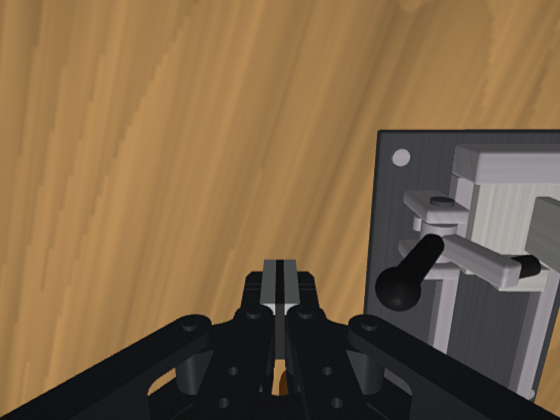

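```bash
python3 - <<'E'
from h import *
s=robot.observe();p=robot.capture("wrist")
R=np.array(s["tool_rot"]);M=p["mount"];K=p["K"]
def bp(u,v,z):
    d=R@M[:3,:3]@np.linalg.inv(K)@[u,v,1]; o=R@M[:3,3]+s["position"]
    return o+d*(z-o[2])/d[2]
print("ball",inv(bp(399,289,.095)))
c=np.linalg.inv(M)@[0,0,0,1]; print("tcp px",(K@c[:3])[:2]/c[2])
for q in robot.place_of(p,"clamp_tip"): print(inv(R@(M[:3,:3]@q["xyz"]+M[:3,3])+s["position"]),q["conf"])
E
```

```text
ball [-87.7  38.   95. ]
tcp px [277.20350599 279.5246035 ]
[-88.5  36.9  92.5] 0.82
```

The ball is at local (-88, 38) and z 95, so the fingers are in line. Pushing along +x.

Emit:
jog_arm(series=[{"x":0,"y":0,"z":0.8,"spin":0},{"x":0,"y":0,"z":1.6,"spin":0},{"x":0,"y":0,"z":2.3,"spin":0},{"x":0,"y":0,"z":3.0,"spin":0},{"x":0,"y":0,"z":3.6,"spin":0}])

```text
time: 11.02
position: [0.4966, 0.0171, 0.0902]
tool_rot: [[-0.014, -0.308, 0.951], [-0.011, 0.951, 0.308], [-1.0, -0.006, -0.017]]
ft_force: [-42.4, -14.3, 55.2]
gripper_width: -0.002
```

```bash
python3 - <<'E'
from h import *
s=robot.observe();p=robot.capture("wrist");cv2.imwrite("pics/w10.png",p["pixels"])
print(inv(s["position"]),s["ft_force"])
go(L(-66,38,89),yaw)
E
```

```text
[-108.5   37.8   90.2] [-42.37115755 -14.29062945  55.19445438]
t 11.07 pos [0.4963 0.0171 0.0905] zang 0.313 F [-31.8 -10.7  40.6] row [0.07 0.03 4.28] spin -0.003
```

View pics/w10.png

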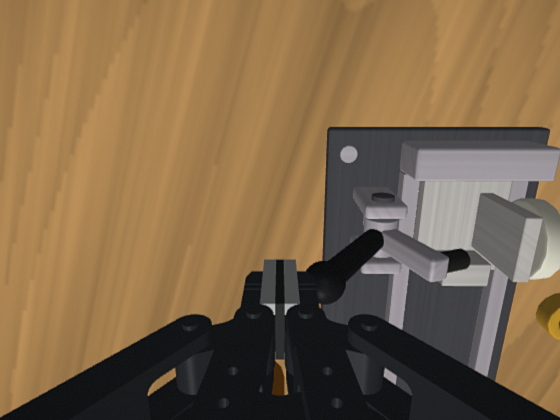

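The force is too high (45 N sideways, 55 N up). The flared knuckle is riding on the ball's shoulder and pressing along the handle, so I'm backing off. I'll push with the flat side of the fingers instead, which worked on the heel.

Emit:
jog_arm(series=[{"x":-0.1,"y":0,"z":-0.8,"spin":0},{"x":-0.3,"y":0,"z":-1.8,"spin":0},{"x":-0.3,"y":0,"z":-2.8,"spin":0},{"x":-0.5,"y":0,"z":-3.5,"spin":0},{"x":-0.5,"y":0,"z":-3.8,"spin":0}])

```text
time: 11.48
position: [0.4597, 0.0053, 0.0965]
tool_rot: [[-0.015, -0.308, 0.951], [-0.012, 0.951, 0.308], [-1.0, -0.006, -0.018]]
ft_force: [0.5, 0.1, -0.9]
gripper_width: 0.001
```

```bash
python3 - <<'E'
from h import *
p,s=wr("w11.png",["clamp_tip","clamp_pivot","lead_face"])
s=robot.observe()
print(inv(s["position"]),s["ft_force"],np.round(s["joints"],3))
go(L(-150,38,92),yaw)
E
```

```text
clamp_tip [([0.5162, 0.0213, 0.0928], 0.63), ([0.607, 0.0227, 0.0302], 0.16)]
clamp_pivot [([0.5512, 0.0373, 0.0447], 0.55)]
lead_face [([0.5878, 0.0838, 0.0044], 0.62)]
[-146.1   37.9   96.3] [-0.28466648  0.21649668  0.30800112] [ 0.02   0.171 -0.559  0.855 -0.011  1.278]
t 11.68 pos [0.4608 0.0055 0.0963] zang 0.313 F [-0.3  0.2  0.3] row [ 0.44  0.02 -0.38] spin -0.003
```

View pics/w11.png

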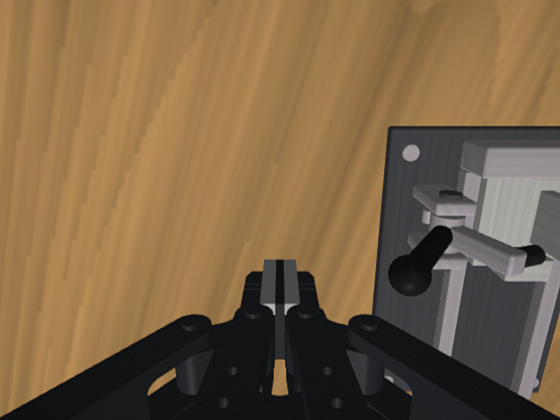

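The lever is still open with its ball at (411,276), and nothing else moved. Turning a quarter.

Emit:
jog_arm(series=[{"x":0.5,"y":0,"z":-0.3,"spin":0.12},{"x":0.5,"y":0,"z":-0.3,"spin":0.24},{"x":0.5,"y":0,"z":-0.3,"spin":0.36},{"x":0.5,"y":0,"z":-0.3,"spin":0.48},{"x":0.5,"y":0,"z":-0.3,"spin":0.6}])

```text
time: 12.1
position: [0.4585, 0.0046, 0.0913]
tool_rot: [[-0.014, 0.288, 0.957], [-0.011, 0.957, -0.289], [-1.0, -0.015, -0.01]]
ft_force: [-0.4, -0.1, 0.6]
gripper_width: 0.001
```

Emit:
jog_arm(series=[{"x":0,"y":0,"z":0,"spin":0.12},{"x":0,"y":0,"z":0,"spin":0.24},{"x":0,"y":0,"z":0,"spin":0.36},{"x":0,"y":0,"z":0,"spin":0.48},{"x":0,"y":0,"z":0,"spin":0.6}])

```text
time: 12.52
position: [0.4591, 0.0048, 0.0911]
tool_rot: [[-0.014, 0.782, 0.623], [-0.011, 0.623, -0.782], [-1.0, -0.018, 0.0]]
ft_force: [-0.1, -0.1, 0.1]
gripper_width: -0.001
```

Emit:
jog_arm(series=[{"x":0,"y":0,"z":0,"spin":0.12},{"x":0,"y":0,"z":0,"spin":0.24},{"x":0,"y":0,"z":0,"spin":0.36},{"x":0,"y":0,"z":0,"spin":0.37},{"x":0,"y":0,"z":0,"spin":0.37}])

```text
time: 12.93
position: [0.4595, 0.0049, 0.0911]
tool_rot: [[-0.013, 0.954, 0.3], [-0.011, 0.3, -0.954], [-1.0, -0.016, 0.007]]
ft_force: [-0.3, 0.1, 0.4]
gripper_width: -0.002
```

```bash
python3 - <<'E'
from h import *
p,s=wr("w12.png",["clamp_tip","clamp_pivot","lead_face","stop_face"])
s=robot.observe()
print(inv(s["position"]),s["ft_force"],np.round(s["joints"],3))
go(L(-120,38,90),yaw-np.pi/2)
E
```

```text
clamp_tip [([0.5176, 0.0239, 0.0951], 0.8)]
clamp_pivot [([0.5526, 0.0362, 0.0444], 0.59)]
lead_face []
stop_face []
[-147.9   37.8   91.2] [-0.5651122  -0.37177621 -0.05258307] [ 0.019  0.173 -0.57   0.842 -0.011  2.856]
t 13.18 pos [0.4592 0.0048 0.0912] zang -1.267 F [-0.6 -0.4 -0.1] row [ 0.07  2.79 -0.06] spin -0.012
```

View pics/w12.png

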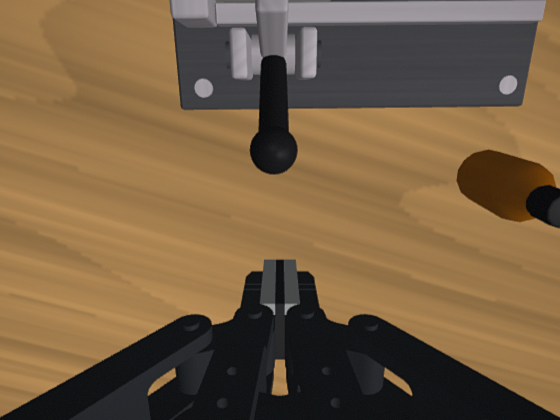

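The ball at (273,150) is 2.5 mm left of the fingers (column 280). Correcting that and pushing in steps.

Emit:
jog_arm(series=[{"x":0.1,"y":0.8,"z":-0.2,"spin":0},{"x":0.1,"y":1.7,"z":-0.2,"spin":0},{"x":0.1,"y":2.6,"z":-0.2,"spin":0},{"x":0.1,"y":3.3,"z":-0.2,"spin":0},{"x":0.1,"y":3.8,"z":-0.2,"spin":0}])

```text
time: 13.6
position: [0.4948, 0.018, 0.0894]
tool_rot: [[-0.016, 0.954, 0.299], [-0.013, 0.299, -0.954], [-1.0, -0.019, 0.007]]
ft_force: [-12.5, -4.2, 11.6]
gripper_width: 0.001
```

Emit:
jog_arm(series=[{"x":0,"y":0.2,"z":0,"spin":0},{"x":0,"y":0.4,"z":0,"spin":0},{"x":0,"y":0.6,"z":0,"spin":0},{"x":0,"y":0.8,"z":0,"spin":0}])

```text
time: 13.93
position: [0.4985, 0.0195, 0.0886]
tool_rot: [[-0.024, 0.954, 0.299], [-0.015, 0.299, -0.954], [-1.0, -0.027, 0.007]]
ft_force: [-8.8, -3.4, 8.2]
gripper_width: 0.0
```

```bash
python3 - <<'E'
from h import *
s=robot.observe();p=robot.capture("wrist");cv2.imwrite("pics/w13.png",p["pixels"])
print(inv(s["position"]),s["ft_force"])
E
```

```text
[-105.9   39.5   88.6] [-8.79484522 -3.40558148  8.17648927]
```

View pics/w13.png

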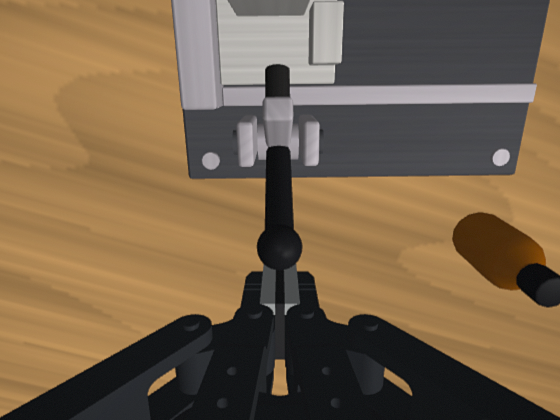

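There is contact, but the force is about as much up as sideways. The pads are grippy and friction is dragging on the rising ball. I'll follow the ball's arc, moving up as well as forward, so nothing has to slide.

Emit:
jog_arm(series=[{"x":-0.3,"y":0.3,"z":0,"spin":0},{"x":-0.5,"y":0.7,"z":0,"spin":0},{"x":-0.7,"y":1.1,"z":0,"spin":0},{"x":-0.8,"y":1.4,"z":0,"spin":0}])

```text
time: 14.32
position: [0.5133, 0.0243, 0.0966]
tool_rot: [[-0.023, 0.954, 0.3], [-0.014, 0.299, -0.954], [-1.0, -0.026, 0.007]]
ft_force: [-3.4, -1.4, 3.9]
gripper_width: 0.002
```

```bash
python3 - <<'E'
from h import *
s=robot.observe();p=robot.capture("wrist");cv2.imwrite("pics/w14.png",p["pixels"])
print(inv(s["position"]),s["ft_force"])
R=np.array(s["tool_rot"]);M=p["mount"]
for q in robot.place_of(p,"clamp_tip"): print(inv(R@(M[:3,:3]@q["xyz"]+M[:3,3])+s["position"]),q["conf"])
E
```

```text
[-90.5  39.4  96.6] [-3.3820468  -1.36310008  3.8612613 ]
[-65.6  35.9 104. ] 0.94
```

View pics/w14.png

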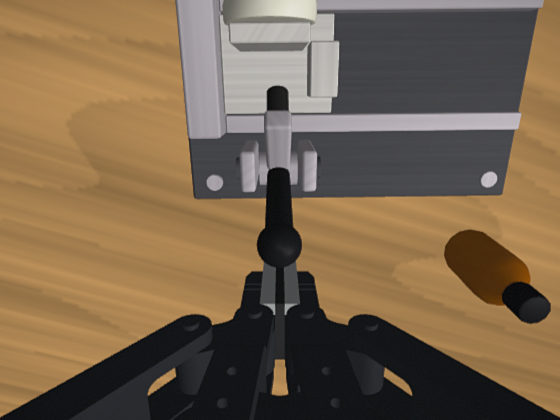

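The lever is moving (ball near local (-66, 104)) and the force is low. Carrying on past centre.

Emit:
jog_arm(series=[{"x":-0.2,"y":0.6,"z":0,"spin":0},{"x":-0.3,"y":1.2,"z":0,"spin":0},{"x":-0.3,"y":1.8,"z":0,"spin":0},{"x":-0.3,"y":2.4,"z":0,"spin":0},{"x":-0.3,"y":2.9,"z":0,"spin":0}])

```text
time: 14.83
position: [0.5432, 0.0335, 0.0989]
tool_rot: [[-0.02, 0.954, 0.3], [-0.014, 0.3, -0.954], [-1.0, -0.023, 0.007]]
ft_force: [0.4, 0.3, 0.3]
gripper_width: -0.001
```

```bash
python3 - <<'E'
from h import *
s=robot.observe();p=robot.capture("wrist");cv2.imwrite("pics/w15.png",p["pixels"])
print(inv(s["position"]),s["ft_force"])
R=np.array(s["tool_rot"]);M=p["mount"]
for q in robot.place_of(p,"clamp_tip"): print(inv(R@(M[:3,:3]@q["xyz"]+M[:3,3])+s["position"]),q["conf"])
E
```

```text
[-59.1  38.9  98.9] [0.3979902  0.30804218 0.29461107]
[-17.1  36.6  92.2] 0.55
```

View pics/w15.png

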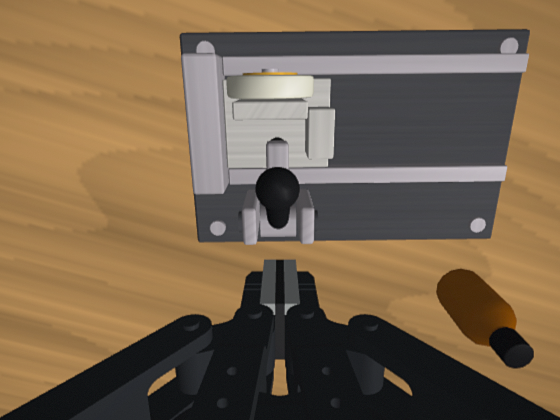

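It snapped shut: the ball is at local (-17, 92), and the nose is down on the foot at (277,150). Retreating and checking.

Emit:
jog_arm(series=[{"x":-0.3,"y":-1,"z":0,"spin":0},{"x":-0.6,"y":-3,"z":0,"spin":0},{"x":-2,"y":-5.5,"z":0,"spin":0},{"x":-5,"y":-7,"z":0,"spin":0},{"x":-8,"y":-8,"z":0,"spin":0}])

```text
time: 15.35
position: [0.4642, 0.0099, 0.1803]
tool_rot: [[-0.025, 0.954, 0.3], [-0.014, 0.299, -0.954], [-1.0, -0.028, 0.006]]
ft_force: [0.8, 0.1, -0.6]
gripper_width: 0.004
```

Emit:
jog_arm(series=[{"x":-2,"y":0,"z":0,"spin":0},{"x":-3,"y":0,"z":0,"spin":0},{"x":-3,"y":0,"z":0,"spin":0},{"x":-3,"y":0,"z":0,"spin":0}])

```text
time: 15.68
position: [0.465, 0.0103, 0.21]
tool_rot: [[-0.024, 0.954, 0.3], [-0.014, 0.299, -0.954], [-1.0, -0.027, 0.006]]
ft_force: [-0.1, 1.0, -0.6]
gripper_width: -0.001
```

```bash
python3 - <<'E'
from h import *
p,s=wr("w16.png",["clamp_tip","clamp_pad","lead_face","stop_face"])
print(inv(s["position"]),s["ft_force"])
for n in ("scene","top"):
    p=robot.capture(n)
    if n=="scene": cv2.imwrite("pics/s16.png",cv2.resize(p["pixels"][150:290,200:360],None,fx=4,fy=4,interpolation=cv2.INTER_CUBIC))
    for t in ["lead_face","stop_face","clamp_pad","oil_bottle","spare_roller","collar"]:
        print(n,t,[(np.round(w(p,q["xyz"]),4).tolist(),round(q["conf"],2)) for q in robot.place_of(p,t)[:1]])
E
```

```text
clamp_tip [([0.5818, 0.0457, 0.096], 0.76)]
clamp_pad []
lead_face [([0.5509, 0.0378, 0.0452], 0.74), ([0.5914, 0.0811, 0.0101], 0.67)]
stop_face [([0.593, 0.0804, 0.0163], 0.58)]
[-140.6   41.2  210. ] [-0.10859084  1.00281949 -0.60655152]
scene lead_face [([0.589, 0.0805, 0.0104], 0.64)]
scene stop_face [([0.5859, 0.0852, 0.0193], 0.59)]
scene clamp_pad [([0.5864, 0.0505, 0.0235], 0.43)]
scene oil_bottle [([0.5222, -0.1117, 0.0027], 0.88)]
scene spare_roller [([0.7084, 0.0774, -0.0057], 0.81)]
scene collar [([0.7075, 0.0052, -0.0014], 0.55)]
top lead_face [([0.589, 0.0764, 0.0108], 0.56)]
top stop_face [([0.589, 0.0832, 0.0119], 0.92)]
top clamp_pad []
top oil_bottle [([0.5236, -0.1146, 0.0006], 0.49)]
top spare_roller [([0.6727, 0.3667, -0.0033], 0.74)]
top collar [([0.7093, 0.0103, -0.0027], 0.4)]
```

View pics/s16.png

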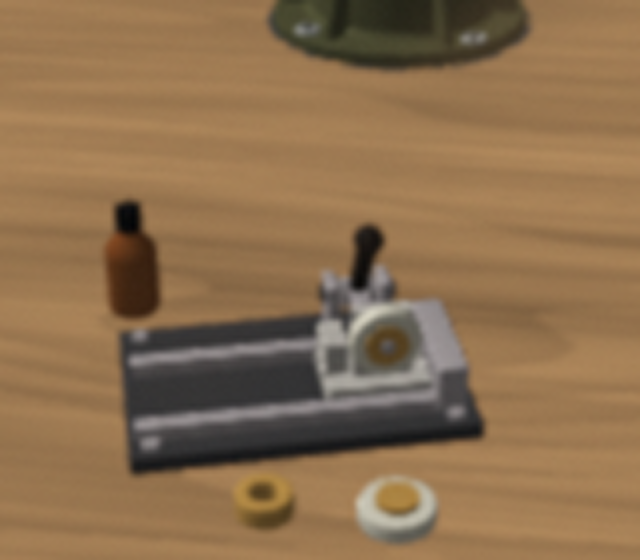

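View pics/w16.png

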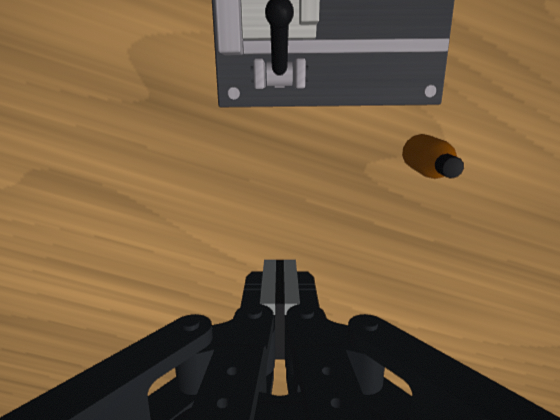

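In the scene view the lever leans over the foot with its ball at (368,240). The bracket is flush with the stop, and the bottle, collar and roller are where they started. In w15 the foot's edge meets the stop at column 228. Handing in.

```bash
python3 -c "
from h import *
print(robot.hand_in(), robot.observe()['time'])"
```

```text
the job is handed in; nothing more can be done
the job is handed in; nothing more can be done
```

The job is handed in: the bracket is home against the end stop, and the clamp lever has snapped shut on its foot. It took about 17 s of the 42 s allowed.

**Bracket:** I pushed it about 60 mm along the slideway with closed fingers. At the stop it held still against about 11 N, and the last close picture shows no gap.

**Clamp:** The lever went past centre and its ball now rests within a few mm of the shut position. The nose looks down on the foot, and the scene camera put the pad at 23.5 mm high, against 26 mm expected. That pad reading had low confidence (0.43), and the top and wrist cameras did not see the pad.

**First lever push jammed:** The flared fingers caught on the ball, with about 45 N sideways and 55 N upward at the wrist. That is under the 120 N wrist limit. The contact may have been on the knuckles, though; if those count as the gripper's body, it went over the 40 N limit. I backed off straight away, turned the gripper a quarter turn and followed the ball's arc, which took far less force.

**Other readings that disagreed:**
- The networks still put the leading face up to 7 mm short of the stop. Their two points scatter by about that much, so I relied on the push force and the pictures.
- The top camera also mistook the spool for the spare roller once.

**Bystanders:** The bottle, collar and spare roller had not moved beyond measuring noise. I did not re-measure the cup, jar, spool and screwdriver; the arm stayed well clear of the cup, jar and spool, and passed high above the bench near the screwdriver.

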